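# Find and seat the high rest button on a rack base plate

## Task

One of the five rest buttons on the base plate stands a few millimetres high. Take the touch probe from its stand and feel the top of every button lightly with it (only a few millimetres of the sprung foot, never over 6 N), starting at the blue corner, going counter-clockwise (seen from above) round the corners and finishing in the middle; then use the probe to push the high one, and no other, down level with the rest, firmly but with no more than 25 N. Finally stand the probe back in its stand and let go; keep the fingers off the buttons and leave the tray, caster and tube alone.

Things in the scene. Friction and masses are not known exactly. Their poses are not given: they have to be found in the camera images.
- plate: Aluminium base plate, 180 (its x) by 200 (its y) by 20 mm, level, fixed on a black packer that lifts its underside 0 to 10 mm off the bench; origin at the centre of its underside, z up. Five steel rest buttons at spot1 to spot5, 28 mm across, flat tops 12 mm above the plate. One, not known which, stands 3 to 4 mm too high: friction holds it, it slides down slowly under 11 to 15 N and stops hard when level with the others.
- probe: Touch probe, 122 mm long, 0.2 kg, upright in the stand. Origin at the lower end of its relaxed foot, z up to the handle. From below: brass foot 10 mm wide (0 to 14 mm), round shank 16 mm wide (14 to 64), collar 34 mm wide (64 to 72) that rests on the stand's top, orange handle 24 by 24 mm square, sides along the probe's x and y (72 to 122), to grip.
- probe_grip (a point): Middle of the probe's orange handle, 97 mm above the relaxed foot's lower end.
- probe_tip (a point): Lower end of the probe's brass foot; the foot slides up into the shank against a spring: 2.1 N to start, 0.7 N more per mm, 7.7 N at its end stop after 8 mm; beyond that the probe pushes as a solid rod.
- stand: Blue block, 70 by 70 by 80 mm high, fixed to the bench, with a vertical through hole 22 mm across in its middle, mouth slightly chamfered; origin at the centre of its underside. The probe stands in the hole, collar on the block's top, origin 16 mm above the bench.
- tray: Bystander: loose grey compartment tray, 100 by 220 by 50 mm, origin at the centre of its underside.
- caster: Bystander: loose caster with a red wheel, standing wheel up on its 90 by 70 mm mounting plate, 97 mm high, origin at the centre of its underside.
- tube: Bystander: loose grey tube 150 mm long (along its x), with two square aluminium clamps 40 mm across, origin at the centre of its underside.
- spot1 (a point): Place of a rest button, at the corner with the blue paint mark; the point is on the button's axis at -65, +75 mm in the plate's x, y, at the height of a seated button's top, 32 mm above the plate's underside (the button there may be the high one).
- spot2 (a point): Place of a rest button, the next corner counter-clockwise (seen from above) from spot1; the point is on the button's axis at -65, -75 mm in the plate's x, y, at the height of a seated button's top, 32 mm above the plate's underside (the button there may be the high one).
- spot3 (a point): Place of a rest button, the corner diagonally opposite spot1; the point is on the button's axis at +65, -75 mm in the plate's x, y, at the height of a seated button's top, 32 mm above the plate's underside (the button there may be the high one).
- spot4 (a point): Place of a rest button, the last corner, next to spot1 the other way; the point is on the button's axis at +65, +75 mm in the plate's x, y, at the height of a seated button's top, 32 mm above the plate's underside (the button there may be the high one).
- spot5 (a point): Place of a rest button, in the middle of the plate; the point is on the button's axis at 0, 0 mm in the plate's x, y, at the height of a seated button's top, 32 mm above the plate's underside (the button there may be the high one).
Not all that is in view belongs to the job. There is more than one size of the probe; the job needs the larger.

How it is judged (in metres and radians):
On the way, in this order (a step that is already met when the one before it is completed fails the run):
1. the probe's foot gently touches the top of the blue-corner (first) button (pressing on it for 0.1 s within 14 mm of its axis) (horizontal distance between probe_tip and spot1 below 0.014 m and distance between probe_tip and spot1 below 0.016 m and contact force between foot_c0 and anything else above 0.8 N), for 0.1 s.
2. the probe's foot gently touches the top of the second button (pressing on it for 0.1 s within 14 mm of its axis) (horizontal distance between probe_tip and spot2 below 0.014 m and distance between probe_tip and spot2 below 0.016 m and contact force between foot_c0 and anything else above 0.8 N), for 0.1 s.
3. the probe's foot gently touches the top of the third button (pressing on it for 0.1 s within 14 mm of its axis) (horizontal distance between probe_tip and spot3 below 0.014 m and distance between probe_tip and spot3 below 0.016 m and contact force between foot_c0 and anything else above 0.8 N), for 0.1 s.
4. the probe's foot gently touches the top of the fourth button (pressing on it for 0.1 s within 14 mm of its axis) (horizontal distance between probe_tip and spot4 below 0.014 m and distance between probe_tip and spot4 below 0.016 m and contact force between foot_c0 and anything else above 0.8 N), for 0.1 s.
5. the probe's foot gently touches the top of the middle (fifth) button (pressing on it for 0.1 s within 14 mm of its axis) (horizontal distance between probe_tip and spot5 below 0.014 m and distance between probe_tip and spot5 below 0.016 m and contact force between foot_c0 and anything else above 0.8 N), for 0.1 s.
6. the high button has been pushed down level with the others (within 1.5 mm) (z of rest_c_c0 in the frame of plate below 0.02 m), for 0.1 s.
At the end, for the whole second after the job is handed in: The high button's top is no more than 1.5 mm above the level of the others, and the probe stands released and at rest in the stand: axis within 8 mm of the hole's, collar down on the block (height within 4 mm), tilted less than 0.12 rad (z of rest_c_c0 in the frame of plate below 0.02 m and horizontal distance between probe and stand below 0.008 m and z of probe in the frame of stand between 0.012 and 0.02 m and angle between probe's own z axis and vertical below 0.12 rad and linear speed of probe below 0.02 m/s); the robot touches nothing.
It fails at once if one of the four level buttons is pressed with more than 6 N (contact force between any of rest_a_c0, rest_b_c0, rest_d_c0, rest_e_c0 and anything else above 6 N).
It fails at once if the high button is pressed with more than 25 N (contact force between rest_c_c0 and anything else above 25 N).
It fails at once if the gripper's fingers push on a button (more than 2 N) (contact force between the fingers and rest_a_c0 above 2 N or contact force between the fingers and rest_b_c0 above 2 N or contact force between the fingers and rest_d_c0 above 2 N or contact force between the fingers and rest_e_c0 above 2 N or contact force between the fingers and rest_c_c0 above 2 N).
It fails at once if the tray, the caster or the tube is moved by more than 20 mm (distance of any of tray, caster, tube from where it was at the start of the episode above 0.02 m).
It also fails if it takes over 64 s, if anything falls off the work surface, if the arm or the gripper's body presses on something with over 40 N, if the wrist force passes 120 N, or if a joint passes its speed limit or range.

## Robot

A 6-joint arm with a two-finger parallel gripper is mounted at the origin on the work surface. World frame = base frame: x ahead of the robot, y to its left, z up, the work surface at z = 0. Lengths are in mm, angles in degrees, forces in N, time in s.
With the tool pointing down it reaches from about 300 to 850 mm from the base axis. Payload 4.2 kg.
Tool frame: the origin (TCP) lies midway between the tips of the shut fingers; the grasp point (between the pads) lies 19 mm behind it (env.grip_point_offset is the distance from the TCP to the grasp point, in mm); z points along the fingers, x is the direction in which the jaws open and shut, and the axes are right-handed (so a half turn about z gives the same grasp; the last joint's range is limited). The gripper opens to 91 mm and grips with 3 to 60 N. Pads are 32 mm wide; open, the fingers measure 118 mm over their backs; the gripper's body (76 mm by 178 mm) begins 60 mm behind the grasp point.
Start: joints at [67.838, 18.312, 89.639, -0, 72.044, -1.146], TCP at [206.216, 536.767, 213.976] pointing down, gripper open.
Joint ranges: [-177.97, 177.97], [-48.28, 115.42], [12.27, 149.76], [-77.06, 257.06], [2.81, 150.46], [-146.56, 146.56]. Speed limits (degrees/s): [147.25, 147.25, 180, 180, 180, 180].

## Interface

Orientations are given as [roll, pitch, yaw] about the fixed x, y, z axes, in that order (R = Rz(yaw) Ry(pitch) Rx(roll)).
In Python, from workcell import env gives the robot as it stands.
- The arm moves only by the shell command python3 -m pendant 'ROWS' [FORCE]. ROWS is JSON, a list of rows, each an object with "xyz": the shift along the tool's x, y, z in m, a list of three; "roll": the turn about the tool's z in degrees; "jaw": the closure, from 0 (fully open) to 1 (shut). A call has exactly 8 rows; each row is the pose to reach, as a shift and turn from the pose commanded when the call began, along the tool's axes at that moment; what a row does not reach only later rows make up. A row lasts 1/8 s, in which the tool goes at most 62.5 mm and 10.7 degrees, less where a joint would pass 70% of its speed; a pose out of reach is approached as far as the arm can. A call with a gripper value outside its range is refused whole. The fingers move at their own pace and stop on an object; FORCE is the grip in N (left out, the last holds). Time passes only in rows, so rows that repeat a pose let the fingers close, or fill a call up. It gives the time, the measured TCP pose, the force and the opening at its end, in the units of the state.
- env.state(): the state, without advancing time (a new reading comes with each control period).
- env.grab_frame(name): name is "scene" or "top" or "wrist"; returns (picture, depth): 384x512x3 uint8, blue, green, red; 384x512 float32, mm along the optical axis (not along the pixel's ray), 0 where there is no reading.
- env.camera_params(name): a dict with "camera_matrix" (3x3 intrinsics, pixels), "cam_to_world" (4x4, takes a point from camera to world coordinates); the wrist camera has in their place "hand_eye" (4x4, takes a point from camera to tool coordinates, whose origin is the TCP and whose axes are the tool frame's). Camera axes: x right, y up, looking along -z (the intrinsics and any distortion apply to the point x, -y, -z); pixel columns grow to the right and rows downward; lengths in mm; the calibration is good to about 2 mm. A picture is of the moment at which its call begins: read the wrist's pose just before it. camera_params takes no time and is no camera call.
- env.job_done(): hands the job in, once; it reports no verdict.
The state is a dict: "time_s": time; "qpos": joint angles; "qvel": joint speeds; "effort": joint torques, N m; "ee_pos": TCP position; "ee_rot": TCP orientation; "force": force on the tool from outside, world axes, zero at the start; "torque": the same for the moment, N m; "gripper_width": finger opening in mm.
Only numpy, scipy, OpenCV 4.12 (cv2) and the standard library are available. Lean on these libraries where they do the work, as an engineer would, in place of code of your own. Each camera call takes 0.05 s, during which the arm holds its last target. There are 200 camera calls.

## Working session

There is one attempt and no reset: what is moved stays moved. The work goes in short steps, Python scripts to look and compute and a shell command to move; the robot and the scene stay as the last step left them, time stands still between calls to the robot, and variables do not carry over. Pictures are saved under pics/ and viewed, about 8 in all and at most 12, crops included, and the job is handed in when it is done.

```bash
ls; mkdir -p pics
cat > h.py <<'E'
import numpy as np, cv2
from workcell import env
from scipy.spatial.transform import Rotation as R
def T_tool():
    s=env.state(); T=np.eye(4); T[:3,3]=s["ee_pos"]; T[:3,:3]=R.from_euler('xyz',s["ee_rot"],degrees=True).as_matrix(); return T
def grab(n):
    p=env.camera_params(n); T=p["cam_to_world"] if "cam_to_world" in p else T_tool()@np.array(p["hand_eye"])
    im,d=env.grab_frame(n); return im,d,np.array(p["camera_matrix"]),np.array(T),p
def ray(uv,K,T,dist=None):
    uv=np.array(uv,float).reshape(-1,1,2); q=cv2.undistortPoints(uv,K,dist).reshape(-1,2)
    r=np.c_[q[:,0],-q[:,1],-np.ones(len(q))]; return T[:3,3],r@T[:3,:3].T
def onplane(uv,z,K,T,dist=None):
    o,r=ray(uv,K,T,dist); return o+r*((z-o[2])/r[:,2])[:,None]
def world(d,K,T,dist=None):
    h,w=d.shape; vv,uu=np.mgrid[:h,:w]; o,r=ray(np.c_[uu.ravel(),vv.ravel()],K,T,dist)
    return (o+r*d.reshape(-1,1)).reshape(h,w,3)
E
python3 - <<'E'
from h import *
s=env.state(); print(s)
for n in("top","scene","wrist"):
    im,d,K,T,p=grab(n); cv2.imwrite(f"pics/{n}0.png",im); np.savez(f"{n}0.npz",im=im,d=d,K=K,T=T); print(n,[k for k in p],K.round(1).tolist(),T.round(2).tolist(),{k:v for k,v in p.items() if 'dist' in k})
a=cv2.imread("pics/top0.png");cv2.imwrite("pics/top0b.png",cv2.resize(a,(800,600)))
E
```

```text
pics
{'time_s': 0.0, 'qpos': array([ 6.78373579e+01,  1.83510971e+01,  8.97097478e+01, -9.71925892e-04,
        7.20440183e+01, -1.14454012e+00]), 'qvel': array([ 0.02437667,  0.04858181, -0.05146547, -0.01966925,  0.03237884,
        0.03894752]), 'effort': array([-1.14532377e-03, -4.12459373e+01, -2.31975836e+01,  7.25865900e-02,
        4.55673330e-02, -1.57540844e-04]), 'ee_pos': array([206.02009346, 536.24970583, 213.10310666]), 'ee_rot': array([-1.79998829e+02,  1.04860790e-01,  6.89821996e+01]), 'force': array([-0.1983036 , -0.42734122, -0.49418379]), 'torque': array([-0.01287122,  0.03626755, -0.00332121]), 'gripper_width': 91.87533457045242}
top ['camera_matrix', 'cam_to_world'] [[488.1, 0.0, 256.8], [0.0, 488.1, 189.6], [0.0, 0.0, 1.0]] [[-0.02, 0.99, -0.12, 450.08], [-1.0, -0.02, -0.01, -46.93], [-0.01, 0.12, 0.99, 1325.37], [0.0, 0.0, 0.0, 1.0]] {}
scene ['camera_matrix', 'cam_to_world'] [[350.4, 0.0, 254.4], [0.0, 350.4, 192.0], [0.0, 0.0, 1.0]] [[-0.42, -0.71, 0.57, 1048.48], [0.91, -0.34, 0.26, 172.25], [0.01, 0.62, 0.78, 745.16], [0.0, 0.0, 0.0, 1.0]] {}
wrist ['camera_matrix', 'hand_eye'] [[273.1, 0.0, 254.7], [0.0, 273.1, 193.9], [0.0, 0.0, 1.0]] [[0.36, -0.9, -0.23, 142.39], [0.93, 0.35, 0.09, 559.93], [-0.0, -0.25, 0.97, 383.47], [0.0, 0.0, 0.0, 1.0]] {}
```

View pics/top0b.png

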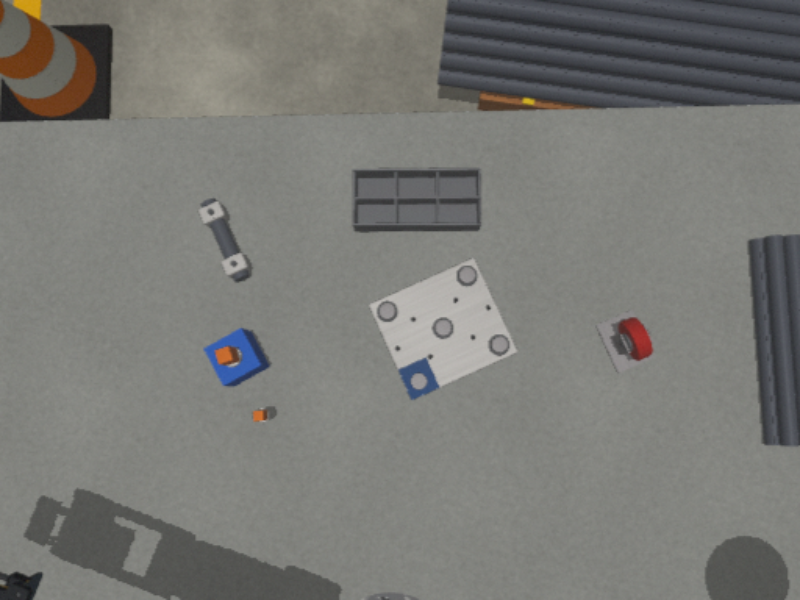

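View pics/scene0.png

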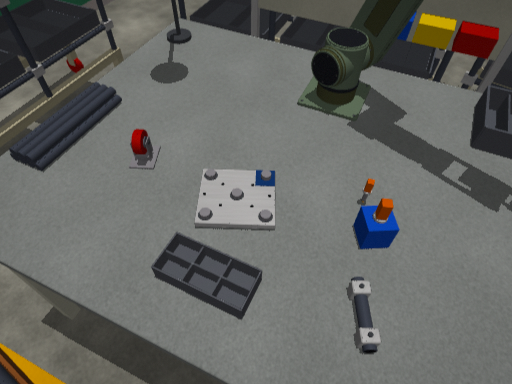

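The top view (800x600) shows two orange-handled things: the large handle at (227,355), in the blue stand, and a small one at (260,414), standing alone. I take the one in the stand. The plate's blue corner is at (419,381). Counter-clockwise from there: (499,344), (467,275), (387,311), then the middle (443,328). The spacing ratio of 1.14 matches 150/130.

Run:
```python
from h import *
for n in("top","scene"):
    f=np.load(f"{n}0.npz"); im,d,K,T=f["im"],f["d"],f["K"],f["T"]; W=world(d,K,T)
    hsv=cv2.cvtColor(im,cv2.COLOR_BGR2HSV)
    blue=cv2.inRange(hsv,(105,120,50),(130,255,255)); org=cv2.inRange(hsv,(5,150,100),(18,255,255))
    for nm,m in(("blue",blue),("org",org)):
        k,l,st,c=cv2.connectedComponentsWithStats(m)
        for i in range(1,k):
            if st[i,4]>15 :
                w=W[l==i]; h=w[:,2]; top=w[h>np.percentile(h,95)-8]
                if abs(w[:,0].mean())>900: continue
                print(n,nm,c[i].round(1),st[i,4],"z pct",np.percentile(h,[5,50,95]).round(1),"top mean",top.mean(0).round(1),"minrect",[np.round(q,1) for q in cv2.minAreaRect(top[:,:2].astype(np.float32))])
    if n=="top":
        # plate: bright low saturation region
        m=cv2.inRange(hsv,(0,0,165),(180,40,255)); k,l,st,c=cv2.connectedComponentsWithStats(m); i=[j for j in range(1,k) if abs(c[j]-[283,210]).max()<25 and st[j,4]>500][0]
        m=((l==i)|((blue>0)&(np.hypot(*(np.indices(blue.shape)[::-1]-np.array([268,243])[:,None,None]))<25))).astype(np.uint8)
        pz=np.median(W[l==i][:,2]); print("plate z",pz)
        bx=cv2.boxPoints(cv2.minAreaRect(cv2.findNonZero(m))); P=onplane(bx,pz,K,T); print(bx.round(1).tolist(),P.round(1).tolist(),P.mean(0),[np.linalg.norm(P[j]-P[j-1]).round(1) for j in range(4)])
        for u,v in[(419,381),(499,344),(467,275),(387,311),(443,328)]:
            u,v=u*.64,v*.64; w=W[int(v)-2:int(v)+3,int(u)-2:int(u)+3].reshape(-1,3); print(np.median(w,0).round(1), onplane([u,v],pz+12,K,T).round(1))
        print("bench",np.median(W[300:330,200:300,2]))
        big=cv2.resize(im[190:290,120:350],None,fx=3.4,fy=3.4,interpolation=cv2.INTER_CUBIC); cv2.imwrite("pics/crop1.png",big)
```

```text
top blue [151.8 228.8] 719 z pct [25.1 79.7 84.5] top mean [509.7 243.5  85.6] minrect [array([504.4, 121.7]), array([342.1,  92.5]), np.float64(87.3)]
top blue [267.8 241.4] 242 z pct [22.8 26.5 30.8] top mean [471.5 -58.2  32.5] minrect [array([470. , -57.9]), array([52.1, 47.7]), np.float64(23.1)]
top org [143.3 227.2] 94 z pct [129.5 138.1 142.1] top mean [510.3 246.1 138.6] minrect [array([510.1, 246.5]), array([21.9, 22.5]), np.float64(16.1)]
top org [165.2 265.5] 40 z pct [81.7 84.6 88.9] top mean [414.8 202.6  85.2] minrect [array([414.8, 202.9]), array([15.2, 12.6]), np.float64(89.2)]
plate z 26.11859537709404
[[235.89999389648438, 194.5], [302.8999938964844, 164.0], [330.5, 224.6999969482422], [263.3999938964844, 255.1999969482422]] [[598.0, 25.2, 26.1], [677.2, -156.7, 26.1], [512.6, -224.9, 26.1], [435.6, -45.5, 26.1]] [ 555.86538419 -100.46948562   26.11859538] [np.float64(177.1), np.float64(198.4), np.float64(178.2), np.float64(195.2)]
[467.1 -58.1  41.3] [[464.9 -58.5  38.1]]
[ 525.  -193.5   37.8] [[ 524.5 -194.5   38.1]]
[ 642.9 -141.6   38.7] [[ 643.  -144.    38.1]
[... 183 characters left out ...]
3 154.1 306.8] minrect [array([478.1, 164.6]), array([1140.8,    9.2]), np.float64(1.2)]
scene blue [264.7 179. ] 197 z pct [22.7 25.2 27.6] top mean [478.6 -54.5  28.9] minrect [array([742.6,  63.5]), array([647.3,  49.6]), np.float64(24.0)]
scene blue [374.1 228.9] 1340 z pct [ 7.3 65.7 80.5] top mean [528.9 245.2  87.7] minrect [array([763.8, 233.7]), array([ 92.8, 574.9]), np.float64(87.0)]
scene org [369.4 185. ] 88 z pct [55.2 78.9 85.4] top mean [417.8 203.2  83. ] minrect [array([416.4, 203. ]), array([18.2, 15.8]), np.float64(0.8)]
scene org [385.5 208.4] 212 z pct [ 94.8 130.9 138.2] top mean [513.5 247.5 136.3] minrect [array([512.3, 247.8]), array([24.6, 23.5]), np.float64(16.3)]
```

View pics/crop1.png

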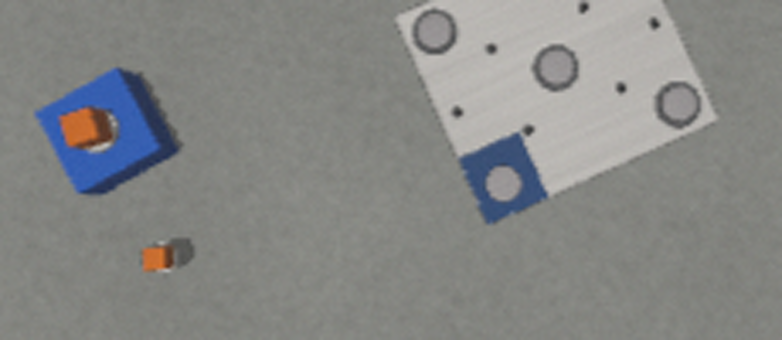

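Probe at about (511,247), with the handle yaw near 16° (mod 90); the heights (138, 80 and ~38 mm) match the description. The crop confirms the larger probe, in the stand; the small decoy is separate. Next I move above it with yaw 16.

```bash
cat >> h.py <<'E'
def delta(xyz,yaw=None):
    s=env.state(); T=T_tool(); d=T[:3,:3].T@(np.array(xyz)-T[:3,3]); y=s["ee_rot"][2]
    print("t",round(s["time_s"],2),"pos",s["ee_pos"].round(1),"rot",s["ee_rot"].round(2),"F",s["force"].round(2),"w",round(s["gripper_width"],1))
    print("tool shift m",(d/1000).round(4),"roll",None if yaw is None else round((y-yaw+180)%360-180,2))
E
python3 -c "
from h import *
delta([511,247,225],16)"
```

```text
t 0.15 pos [206.1 536.4 213.3] rot [-1.800e+02  8.000e-02  6.898e+01] F [ 0.54  0.83 -0.5 ] w 91.2
tool shift m [-0.1608  0.3884 -0.0115] roll 52.98
```

```bash
python3 -m pendant '[{"xyz":[-0.02,0.048,-0.012],"roll":7,"jaw":0},{"xyz":[-0.04,0.097,-0.012],"roll":14,"jaw":0},{"xyz":[-0.06,0.145,-0.012],"roll":21,"jaw":0},{"xyz":[-0.08,0.194,-0.012],"roll":28,"jaw":0},{"xyz":[-0.101,0.243,-0.012],"roll":35,"jaw":0},{"xyz":[-0.121,0.291,-0.012],"roll":42,"jaw":0},{"xyz":[-0.141,0.34,-0.012],"roll":48,"jaw":0},{"xyz":[-0.161,0.388,-0.012],"roll":53,"jaw":0}]' 30
python3 -m pendant '[{"xyz":[0,0,0],"roll":0,"jaw":0},{"xyz":[0,0,0],"roll":0,"jaw":0},{"xyz":[0,0,0],"roll":0,"jaw":0},{"xyz":[0,0,0],"roll":0,"jaw":0},{"xyz":[0,0,0],"roll":0,"jaw":0},{"xyz":[0,0,0],"roll":0,"jaw":0},{"xyz":[0,0,0],"roll":0,"jaw":0},{"xyz":[0,0,0],"roll":0,"jaw":0}]'
python3 - <<'E'
from h import *
im,d,K,T,p=grab("wrist"); cv2.imwrite("pics/w1.png",im); np.savez("w1.npz",im=im,d=d,K=K,T=T); W=world(d,K,T)
hsv=cv2.cvtColor(im,cv2.COLOR_BGR2HSV); m=cv2.inRange(hsv,(3,130,60),(20,255,255)); k,l,st,c=cv2.connectedComponentsWithStats(m)
for i in range(1,k):
    if st[i,4]>80:
        w=W[l==i]; t=(l==i)&(np.abs(W[:,:,2]-138)<5); print(c[i].round(),st[i,4],np.percentile(w[:,2],[5,50,95]).round(1))
        if t.sum()>50:
            bx=cv2.boxPoints(cv2.minAreaRect(cv2.findNonZero(t.astype(np.uint8)))); P=onplane(bx,138,K,T)
            q=W[t][:,:2].astype(np.float32); print("rect", cv2.minAreaRect(q),"mean",q.mean(0),P.round(1).tolist())
delta([511,247,97],16)
E
```

```text
time_s: 1.15
ee_pos: [511.7, 245.9, 225.7]
ee_rot: [-180.0, 0.0, 15.8]
force: [-0.2, 1.6, -0.5]
gripper_width: 91.2
time_s: 2.15
ee_pos: [510.7, 247.3, 226.0]
ee_rot: [-180.0, -0.0, 16.0]
force: [0.4, -0.4, -0.1]
gripper_width: 91.6
[255. 192.] 709 [105.9 137.2 138.4]
rect ((511.2428894042969, 247.03082275390625), (22.688644409179688, 23.605300903320312), 15.901474952697754) mean [511.2129  247.59904] [[497.2, 255.7, 138.0], [518.6, 261.8, 138.0], [525.2, 239.5, 138.0], [503.3, 233.3, 138.0]]
[170. 195.] 349 [56.3 83.3 85.3]
[ 95. 255.] 708 [313.9 321.8 325.1]
[414. 255.] 681 [314.  321.9 325.4]
[379. 297.] 3250 [329.  332.5 335.2]
t 2.2 pos [510.7 247.3 225.9] rot [-179.99    0.     15.98] F [0.05 0.18 0.59] w 91.2
tool shift m [0.0002 0.0004 0.1289] roll -0.02
```

View pics/w1.png

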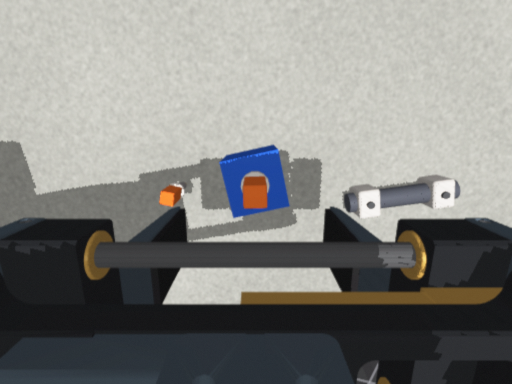

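The handle is at (255,192), centred between the fingers and square to the jaws; wrist and top views agree at (511.2,247.3), yaw 16. Descend and grip.

```bash
python3 -m pendant '[{"xyz":[0.0,0,0.03],"roll":0,"jaw":0},{"xyz":[0.0,0,0.06],"roll":0,"jaw":0},{"xyz":[0.0,0,0.09],"roll":0,"jaw":0},{"xyz":[0.0,0,0.112],"roll":0,"jaw":0},{"xyz":[0.0,0,0.128],"roll":0,"jaw":0},{"xyz":[0.0,0,0.128],"roll":0,"jaw":0},{"xyz":[0.0,0,0.128],"roll":0,"jaw":0.3},{"xyz":[0.0,0,0.128],"roll":0,"jaw":0.6}]' 50
python3 -m pendant '[{"xyz":[0,0,0],"roll":0,"jaw":1},{"xyz":[0,0,0],"roll":0,"jaw":1},{"xyz":[0,0,0],"roll":0,"jaw":1},{"xyz":[0,0,0],"roll":0,"jaw":1},{"xyz":[0,0,0],"roll":0,"jaw":1},{"xyz":[0,0,0],"roll":0,"jaw":1},{"xyz":[0,0,0],"roll":0,"jaw":1},{"xyz":[0,0,0],"roll":0,"jaw":1}]' 50
python3 -c "
from h import *
delta([511,247,97],16)"
```

```text
time_s: 3.2
ee_pos: [511.3, 247.7, 99.0]
ee_rot: [-180.0, -0.1, 16.0]
force: [0.2, 0.2, 0.3]
gripper_width: 74.0
time_s: 4.2
ee_pos: [510.7, 247.3, 97.9]
ee_rot: [-180.0, -0.0, 16.0]
force: [0.3, -0.2, 0.1]
gripper_width: 23.8
t 4.2 pos [510.7 247.3  97.9] rot [-180.     -0.     15.99] F [ 0.29 -0.24  0.11] w 23.8
tool shift m [0.0002 0.0004 0.0009] roll -0.01
```

```bash
python3 -m pendant '[{"xyz":[0,0,-0.03],"roll":0,"jaw":1},{"xyz":[0,0,-0.06],"roll":0,"jaw":1},{"xyz":[0,0,-0.09],"roll":0,"jaw":1},{"xyz":[0,0,-0.095],"roll":0,"jaw":1},{"xyz":[-0.018,0.04,-0.095],"roll":0,"jaw":1},{"xyz":[-0.041,0.09,-0.095],"roll":0,"jaw":1},{"xyz":[-0.064,0.14,-0.095],"roll":0,"jaw":1},{"xyz":[-0.087,0.19,-0.095],"roll":0,"jaw":1}]' 60
python3 -m pendant '[{"xyz":[-0.02,0.045,0.0],"roll":0,"jaw":1},{"xyz":[-0.035,0.08,0.0],"roll":0,"jaw":1},{"xyz":[-0.04,0.09,0.01],"roll":0,"jaw":1},{"xyz":[-0.04,0.09,0.03],"roll":0,"jaw":1},{"xyz":[-0.04,0.09,0.045],"roll":0,"jaw":1},{"xyz":[-0.04,0.09,0.05],"roll":0,"jaw":1},{"xyz":[-0.04,0.09,0.05],"roll":0,"jaw":1},{"xyz":[-0.04,0.09,0.05],"roll":0,"jaw":1}]'
python3 - <<'E'
from h import *
im,d,K,T,p=grab("scene"); cv2.imwrite("pics/s2.png",cv2.resize(im[120:290,180:420],(720,510)))
im,d,K,T,p=grab("wrist"); cv2.imwrite("pics/w2.png",im)
delta([465.4,-57.3,126],16)
E
```

```text
time_s: 5.2
ee_pos: [478.0, 39.1, 191.4]
ee_rot: [-180.0, 0.1, 16.0]
force: [0.9, 0.1, -1.9]
gripper_width: 23.8
time_s: 6.2
ee_pos: [466.1, -56.6, 143.3]
ee_rot: [180.0, -0.1, 16.0]
force: [0.2, -0.4, -2.2]
gripper_width: 23.8
t 6.3 pos [466.1 -56.7 143.4] rot [ 1.7998e+02 -7.0000e-02  1.6000e+01] F [-0.1  0.4 -2.5] w 23.7
tool shift m [-0.0009  0.0004  0.0174] roll -0.0
```

View pics/s2.png

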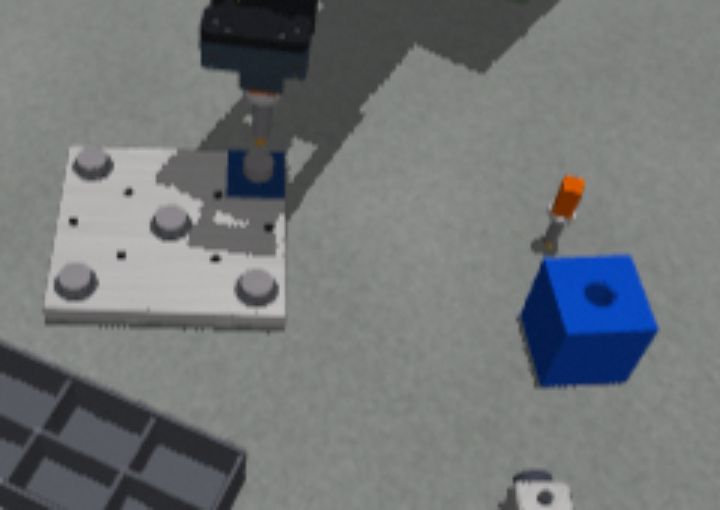

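The probe hangs upright with its foot at (262,143), just above the blue-corner button at (258,165); the stand's hole is empty. Now the approach.

```bash
python3 -m pendant '[{"xyz":[0,0,0.006],"roll":0,"jaw":1},{"xyz":[0,0,0.012],"roll":0,"jaw":1},{"xyz":[0,0,0.016],"roll":0,"jaw":1},{"xyz":[0,0,0.0175],"roll":0,"jaw":1},{"xyz":[0,0,0.0182],"roll":0,"jaw":1},{"xyz":[0,0,0.0189],"roll":0,"jaw":1},{"xyz":[0,0,0.0195],"roll":0,"jaw":1},{"xyz":[0,0,0.0195],"roll":0,"jaw":1}]'
```

```text
time_s: 7.3
ee_pos: [465.7, -56.8, 123.5]
ee_rot: [-180.0, -0.0, 16.0]
force: [0.2, -0.6, -2.8]
gripper_width: 23.6
```

Tip ~41.6, no contact yet.

```bash
python3 -m pendant '[{"xyz":[0,0,0.0006],"roll":0,"jaw":1},{"xyz":[0,0,0.0012],"roll":0,"jaw":1},{"xyz":[0,0,0.0018],"roll":0,"jaw":1},{"xyz":[0,0,0.002],"roll":0,"jaw":1},{"xyz":[0,0,0.002],"roll":0,"jaw":1},{"xyz":[0,0,0.002],"roll":0,"jaw":1},{"xyz":[0,0,0.002],"roll":0,"jaw":1},{"xyz":[0,0,0.002],"roll":0,"jaw":1}]'
```

```text
time_s: 8.3
ee_pos: [465.7, -56.8, 121.5]
ee_rot: [180.0, -0.0, 16.0]
force: [-0.5, 0.3, 0.4]
gripper_width: 23.7
```

```bash
cat > avg.py <<'E'
from h import *
F=[];z=[]
for i in range(8): env.grab_frame("wrist"); s=env.state(); F.append(s["force"]); z.append(s["ee_pos"])
print("t",s["time_s"],"F",np.mean(F,0).round(2),"sd",np.std(F,0).round(2),"pos",np.mean(z,0).round(2))
E
python3 avg.py
```

```text
t 8.7 F [-0.5  -0.22  0.19] sd [0.33 0.48 0.42] pos [465.75 -56.82 121.46]
```

```bash
python3 -m pendant '[{"xyz":[0,0,-0.012],"roll":0,"jaw":1},{"xyz":[0.004,0.03,-0.014],"roll":0,"jaw":1},{"xyz":[0.0095,0.075,-0.014],"roll":0,"jaw":1},{"xyz":[0.0155,0.12,-0.014],"roll":0,"jaw":1},{"xyz":[0.0195,0.149,-0.014],"roll":0,"jaw":1},{"xyz":[0.0195,0.149,-0.01],"roll":0,"jaw":1},{"xyz":[0.0195,0.149,-0.006],"roll":0,"jaw":1},{"xyz":[0.0195,0.149,-0.003],"roll":0,"jaw":1}]'
python3 -m pendant '[{"xyz":[0,0,0.0006],"roll":0,"jaw":1},{"xyz":[0,0,0.0012],"roll":0,"jaw":1},{"xyz":[0,0,0.0018],"roll":0,"jaw":1},{"xyz":[0,0,0.0024],"roll":0,"jaw":1},{"xyz":[0,0,0.003],"roll":0,"jaw":1},{"xyz":[0,0,0.003],"roll":0,"jaw":1},{"xyz":[0,0,0.003],"roll":0,"jaw":1},{"xyz":[0,0,0.003],"roll":0,"jaw":1}]'
```

```text
time_s: 9.7
ee_pos: [524.8, -193.7, 124.1]
ee_rot: [-179.9, 0.0, 16.0]
force: [0.4, -0.2, -2.9]
gripper_width: 23.7
time_s: 10.7
ee_pos: [525.5, -194.7, 121.4]
ee_rot: [-180.0, -0.0, 16.0]
force: [0.3, -0.3, -2.9]
gripper_width: 23.8
```

No contact here at the height where spot1 gave 2.5 N, so spot1 is likely the high one. Lower further.

```bash
python3 -m pendant '[{"xyz":[0,0,0.0007],"roll":0,"jaw":1},{"xyz":[0,0,0.0014],"roll":0,"jaw":1},{"xyz":[0,0,0.0021],"roll":0,"jaw":1},{"xyz":[0,0,0.0028],"roll":0,"jaw":1},{"xyz":[0,0,0.0035],"roll":0,"jaw":1},{"xyz":[0,0,0.0035],"roll":0,"jaw":1},{"xyz":[0,0,0.0035],"roll":0,"jaw":1},{"xyz":[0,0,0.0035],"roll":0,"jaw":1}]'; python3 avg.py
```

```text
time_s: 11.7
ee_pos: [525.5, -194.7, 118.0]
ee_rot: [180.0, -0.0, 16.0]
force: [-1.3, 0.0, 1.2]
gripper_width: 23.7
t 12.1 F [-0.48  0.26  0.8 ] sd [0.34 0.53 0.29] pos [ 525.5  -194.69  117.96]
```

```bash
python3 -m pendant '[{"xyz":[0,0,-0.012],"roll":0,"jaw":1},{"xyz":[0.03,-0.004,-0.016],"roll":0,"jaw":1},{"xyz":[0.075,-0.01,-0.016],"roll":0,"jaw":1},{"xyz":[0.115,-0.015,-0.016],"roll":0,"jaw":1},{"xyz":[0.1288,-0.0172,-0.016],"roll":0,"jaw":1},{"xyz":[0.1288,-0.0172,-0.012],"roll":0,"jaw":1},{"xyz":[0.1288,-0.0172,-0.008],"roll":0,"jaw":1},{"xyz":[0.1288,-0.0172,-0.005],"roll":0,"jaw":1}]'
python3 -m pendant '[{"xyz":[0,0,0.001],"roll":0,"jaw":1},{"xyz":[0,0,0.002],"roll":0,"jaw":1},{"xyz":[0,0,0.003],"roll":0,"jaw":1},{"xyz":[0,0,0.0037],"roll":0,"jaw":1},{"xyz":[0,0,0.0044],"roll":0,"jaw":1},{"xyz":[0,0,0.005],"roll":0,"jaw":1},{"xyz":[0,0,0.005],"roll":0,"jaw":1},{"xyz":[0,0,0.005],"roll":0,"jaw":1}]'; python3 avg.py
```

```text
time_s: 13.1
ee_pos: [643.3, -143.3, 122.6]
ee_rot: [-180.0, 0.1, 15.9]
force: [-0.2, -0.4, -1.6]
gripper_width: 24.3
time_s: 14.1
ee_pos: [644.6, -142.7, 118.2]
ee_rot: [180.0, -0.0, 16.0]
force: [-0.4, -0.6, 0.7]
gripper_width: 23.5
t 14.5 F [-0.64 -0.1   1.31] sd [0.42 0.37 0.36] pos [ 644.61 -142.69  118.03]
```

```bash
python3 -m pendant '[{"xyz":[0,0,-0.012],"roll":0,"jaw":1},{"xyz":[-0.004,-0.03,-0.016],"roll":0,"jaw":1},{"xyz":[-0.01,-0.075,-0.016],"roll":0,"jaw":1},{"xyz":[-0.016,-0.12,-0.016],"roll":0,"jaw":1},{"xyz":[-0.0199,-0.1487,-0.016],"roll":0,"jaw":1},{"xyz":[-0.0199,-0.1487,-0.012],"roll":0,"jaw":1},{"xyz":[-0.0199,-0.1487,-0.008],"roll":0,"jaw":1},{"xyz":[-0.0199,-0.1487,-0.005],"roll":0,"jaw":1}]'
python3 -m pendant '[{"xyz":[0,0,0.001],"roll":0,"jaw":1},{"xyz":[0,0,0.002],"roll":0,"jaw":1},{"xyz":[0,0,0.003],"roll":0,"jaw":1},{"xyz":[0,0,0.0037],"roll":0,"jaw":1},{"xyz":[0,0,0.0044],"roll":0,"jaw":1},{"xyz":[0,0,0.005],"roll":0,"jaw":1},{"xyz":[0,0,0.005],"roll":0,"jaw":1},{"xyz":[0,0,0.005],"roll":0,"jaw":1}]'; python3 avg.py
```

```text
time_s: 15.5
ee_pos: [584.9, -6.1, 122.5]
ee_rot: [180.0, 0.0, 15.9]
force: [0.1, 0.8, -3.6]
gripper_width: 24.0
time_s: 16.5
ee_pos: [584.5, -5.2, 118.1]
ee_rot: [180.0, -0.0, 16.0]
force: [-0.3, -0.5, 0.7]
gripper_width: 23.5
t 16.9 F [-0.58 -0.34  0.45] sd [0.41 0.61 0.51] pos [584.56  -5.24 118.04]
```

```bash
python3 -m pendant '[{"xyz":[0,0,-0.012],"roll":0,"jaw":1},{"xyz":[-0.013,0.02,-0.016],"roll":0,"jaw":1},{"xyz":[-0.03,0.045,-0.016],"roll":0,"jaw":1},{"xyz":[-0.046,0.07,-0.016],"roll":0,"jaw":1},{"xyz":[-0.0545,0.083,-0.016],"roll":0,"jaw":1},{"xyz":[-0.0545,0.083,-0.012],"roll":0,"jaw":1},{"xyz":[-0.0545,0.083,-0.008],"roll":0,"jaw":1},{"xyz":[-0.0545,0.083,-0.005],"roll":0,"jaw":1}]'
python3 -m pendant '[{"xyz":[0,0,0.001],"roll":0,"jaw":1},{"xyz":[0,0,0.002],"roll":0,"jaw":1},{"xyz":[0,0,0.003],"roll":0,"jaw":1},{"xyz":[0,0,0.0037],"roll":0,"jaw":1},{"xyz":[0,0,0.0044],"roll":0,"jaw":1},{"xyz":[0,0,0.005],"roll":0,"jaw":1},{"xyz":[0,0,0.005],"roll":0,"jaw":1},{"xyz":[0,0,0.005],"roll":0,"jaw":1}]'; python3 avg.py
```

```text
time_s: 17.9
ee_pos: [555.0, -99.1, 122.4]
ee_rot: [-180.0, 0.0, 16.0]
force: [-0.4, -0.8, -0.8]
gripper_width: 23.6
time_s: 18.9
ee_pos: [555.0, -100.0, 118.1]
ee_rot: [180.0, -0.0, 16.0]
force: [-1.0, -0.4, 0.9]
gripper_width: 23.7
t 19.3 F [-0.18  0.58  0.92] sd [0.34 0.44 0.27] pos [ 555.01 -100.01  118.02]
```

Spots 2–5 all touch at ~37.4 mm with 2.8–3.6 N. Spot1 touches at ~40.2 mm, so it is the high one. Back to spot1 to push slowly.

```bash
python3 -m pendant '[{"xyz":[0,0,-0.012],"roll":0,"jaw":1},{"xyz":[-0.02,-0.018,-0.016],"roll":0,"jaw":1},{"xyz":[-0.045,-0.04,-0.016],"roll":0,"jaw":1},{"xyz":[-0.065,-0.058,-0.016],"roll":0,"jaw":1},{"xyz":[-0.0739,-0.0661,-0.016],"roll":0,"jaw":1},{"xyz":[-0.0739,-0.0661,-0.012],"roll":0,"jaw":1},{"xyz":[-0.0739,-0.0661,-0.008],"roll":0,"jaw":1},{"xyz":[-0.0739,-0.0661,-0.005],"roll":0,"jaw":1}]'
python3 -m pendant '[{"xyz":[0,0,0.001],"roll":0,"jaw":1},{"xyz":[0,0,0.002],"roll":0,"jaw":1},{"xyz":[0,0,0.003],"roll":0,"jaw":1},{"xyz":[0,0,0.004],"roll":0,"jaw":1},{"xyz":[0,0,0.005],"roll":0,"jaw":1},{"xyz":[0,0,0.006],"roll":0,"jaw":1},{"xyz":[0,0,0.007],"roll":0,"jaw":1},{"xyz":[0,0,0.0075],"roll":0,"jaw":1}]'; python3 avg.py
```

```text
time_s: 20.3
ee_pos: [466.4, -57.1, 122.5]
ee_rot: [-180.0, 0.0, 16.0]
force: [0.1, 0.7, -2.7]
gripper_width: 23.7
time_s: 21.3
ee_pos: [466.2, -57.0, 115.7]
ee_rot: [180.0, -0.1, 16.0]
force: [1.0, -1.0, 4.8]
gripper_width: 23.9
t 21.7 F [ 1.45 -1.77  4.37] sd [0.66 0.59 0.44] pos [466.17 -56.95 115.67]
```

```bash
python3 -m pendant '[{"xyz":[0,0,0.0003],"roll":0,"jaw":1},{"xyz":[0,0,0.0006],"roll":0,"jaw":1},{"xyz":[0,0,0.0009],"roll":0,"jaw":1},{"xyz":[0,0,0.0012],"roll":0,"jaw":1},{"xyz":[0,0,0.0015],"roll":0,"jaw":1},{"xyz":[0,0,0.0018],"roll":0,"jaw":1},{"xyz":[0,0,0.002],"roll":0,"jaw":1},{"xyz":[0,0,0.002],"roll":0,"jaw":1}]'; python3 avg.py
```

```text
time_s: 22.7
ee_pos: [466.1, -56.9, 113.8]
ee_rot: [180.0, -0.1, 16.0]
force: [2.5, -2.4, 5.7]
gripper_width: 24.0
t 23.1 F [ 2.2  -2.03  6.33] sd [0.37 0.2  0.35] pos [466.13 -56.92 113.81]
```

```bash
python3 -m pendant '[{"xyz":[0,0,0.0002],"roll":0,"jaw":1},{"xyz":[0,0,0.0004],"roll":0,"jaw":1},{"xyz":[0,0,0.0006],"roll":0,"jaw":1},{"xyz":[0,0,0.0008],"roll":0,"jaw":1},{"xyz":[0,0,0.001],"roll":0,"jaw":1},{"xyz":[0,0,0.001],"roll":0,"jaw":1},{"xyz":[0,0,0.001],"roll":0,"jaw":1},{"xyz":[0,0,0.001],"roll":0,"jaw":1}]'; python3 avg.py
```

```text
time_s: 24.1
ee_pos: [466.2, -57.0, 113.0]
ee_rot: [180.0, -0.1, 16.0]
force: [1.6, -1.8, 8.7]
gripper_width: 23.5
t 24.5 F [ 1.93 -1.81  7.91] sd [0.59 0.4  0.45] pos [466.16 -56.92 113.02]
```

```bash
python3 -m pendant '[{"xyz":[0,0,0.0002],"roll":0,"jaw":1},{"xyz":[0,0,0.0004],"roll":0,"jaw":1},{"xyz":[0,0,0.0006],"roll":0,"jaw":1},{"xyz":[0,0,0.0008],"roll":0,"jaw":1},{"xyz":[0,0,0.001],"roll":0,"jaw":1},{"xyz":[0,0,0.001],"roll":0,"jaw":1},{"xyz":[0,0,0.001],"roll":0,"jaw":1},{"xyz":[0,0,0.001],"roll":0,"jaw":1}]'; python3 avg.py
```

```text
time_s: 25.5
ee_pos: [466.2, -56.9, 112.0]
ee_rot: [180.0, -0.1, 16.0]
force: [1.7, -1.6, 8.9]
gripper_width: 23.8
t 25.9 F [ 1.92 -1.97  7.78] sd [0.34 0.24 0.52] pos [466.16 -56.92 112.02]
```

```bash
python3 -m pendant '[{"xyz":[0,0,0.0001],"roll":0,"jaw":1},{"xyz":[0,0,0.0002],"roll":0,"jaw":1},{"xyz":[0,0,0.0003],"roll":0,"jaw":1},{"xyz":[0,0,0.0004],"roll":0,"jaw":1},{"xyz":[0,0,0.0005],"roll":0,"jaw":1},{"xyz":[0,0,0.0006],"roll":0,"jaw":1},{"xyz":[0,0,0.0007],"roll":0,"jaw":1},{"xyz":[0,0,0.0007],"roll":0,"jaw":1}]'; python3 avg.py
```

```text
time_s: 26.9
ee_pos: [466.2, -56.9, 111.3]
ee_rot: [180.0, -0.1, 16.0]
force: [1.5, -2.2, 8.8]
gripper_width: 23.6
t 27.3 F [ 2.   -2.04  7.89] sd [0.42 0.49 0.25] pos [466.16 -56.92 111.32]
```

Still sliding at ~10 N; small steps until the stop is felt.

```bash
python3 -m pendant '[{"xyz":[0,0,0.0001],"roll":0,"jaw":1},{"xyz":[0,0,0.0002],"roll":0,"jaw":1},{"xyz":[0,0,0.0003],"roll":0,"jaw":1},{"xyz":[0,0,0.0004],"roll":0,"jaw":1},{"xyz":[0,0,0.0004],"roll":0,"jaw":1},{"xyz":[0,0,0.0004],"roll":0,"jaw":1},{"xyz":[0,0,0.0004],"roll":0,"jaw":1},{"xyz":[0,0,0.0004],"roll":0,"jaw":1}]'; python3 avg.py
```

```text
time_s: 28.3
ee_pos: [466.2, -56.9, 110.9]
ee_rot: [180.0, -0.1, 16.0]
force: [1.7, -2.3, 8.2]
gripper_width: 23.9
t 28.7 F [ 1.64 -1.91  8.12] sd [0.43 0.37 0.53] pos [466.16 -56.93 110.92]
```

```bash
python3 -m pendant '[{"xyz":[0,0,0.0001],"roll":0,"jaw":1},{"xyz":[0,0,0.0002],"roll":0,"jaw":1},{"xyz":[0,0,0.0003],"roll":0,"jaw":1},{"xyz":[0,0,0.0004],"roll":0,"jaw":1},{"xyz":[0,0,0.0004],"roll":0,"jaw":1},{"xyz":[0,0,0.0004],"roll":0,"jaw":1},{"xyz":[0,0,0.0004],"roll":0,"jaw":1},{"xyz":[0,0,0.0004],"roll":0,"jaw":1}]'; python3 avg.py
```

```text
time_s: 29.7
ee_pos: [466.2, -56.9, 110.6]
ee_rot: [180.0, -0.1, 16.0]
force: [2.3, -2.6, 8.8]
gripper_width: 23.6
t 30.1 F [ 1.88 -1.8   8.8 ] sd [0.53 0.57 0.59] pos [466.16 -56.94 110.59]
```

```bash
python3 -m pendant '[{"xyz":[0,0,0.0001],"roll":0,"jaw":1},{"xyz":[0,0,0.0002],"roll":0,"jaw":1},{"xyz":[0,0,0.0003],"roll":0,"jaw":1},{"xyz":[0,0,0.0004],"roll":0,"jaw":1},{"xyz":[0,0,0.0005],"roll":0,"jaw":1},{"xyz":[0,0,0.0006],"roll":0,"jaw":1},{"xyz":[0,0,0.0006],"roll":0,"jaw":1},{"xyz":[0,0,0.0006],"roll":0,"jaw":1}]'; python3 avg.py
```

```text
time_s: 31.1
ee_pos: [466.2, -56.9, 110.4]
ee_rot: [180.0, -0.1, 16.0]
force: [0.5, -2.3, 11.1]
gripper_width: 23.7
t 31.5 F [ 1.08 -1.86 12.22] sd [0.45 0.3  0.31] pos [466.21 -56.95 110.44]
```

The force rose with hardly any movement, so this is the stop (~14.6 N). I'll check with a light touch here, then compare at the middle button.

```bash
python3 -m pendant '[{"xyz":[0,0,-0.003],"roll":0,"jaw":1},{"xyz":[0,0,-0.006],"roll":0,"jaw":1},{"xyz":[0,0,-0.008],"roll":0,"jaw":1},{"xyz":[0,0,-0.0083],"roll":0,"jaw":1},{"xyz":[0,0,-0.0083],"roll":0,"jaw":1},{"xyz":[0,0,-0.0083],"roll":0,"jaw":1},{"xyz":[0,0,-0.0083],"roll":0,"jaw":1},{"xyz":[0,0,-0.0083],"roll":0,"jaw":1}]'; python3 avg.py
python3 -m pendant '[{"xyz":[0,0,-0.005],"roll":0,"jaw":1},{"xyz":[0,0,-0.01],"roll":0,"jaw":1},{"xyz":[0,0,-0.02],"roll":0,"jaw":1},{"xyz":[0.015,-0.033,-0.04],"roll":0,"jaw":1},{"xyz":[0.025,-0.055,-0.06],"roll":0,"jaw":1},{"xyz":[0.04,-0.09,-0.07],"roll":0,"jaw":1},{"xyz":[0.06,-0.13,-0.07],"roll":0,"jaw":1},{"xyz":[0.06,-0.13,-0.07],"roll":0,"jaw":1}]'
python3 - <<'E'
from h import *
for n in("top","scene"):
    im,d,K,T,p=grab(n); d=np.median([d]+[grab(n)[1] for _ in range(5)],0); W=world(d,K,T)
    P=np.array([[465.5,-57.2],[525.5,-194.7],[644.6,-142.7],[584.5,-5.3],[555,-100]])
    print(n,[ (float(np.median(W[...,2][(np.hypot(W[...,0]-x,W[...,1]-y)<10)&(W[...,2]>30)&(W[...,2]<50)]).round(2))) for x,y in P])
    if n=="scene": cv2.imwrite("pics/s3.png",cv2.resize(im[100:290,180:420],(720,570)))
delta([510.7,247.3,195],16)
E
```

```text
time_s: 32.5
ee_pos: [464.9, -56.5, 117.3]
ee_rot: [-179.9, 0.1, 16.0]
force: [0.3, 1.8, 0.4]
gripper_width: 23.9
t 32.9 F [-1.06  1.34  1.1 ] sd [0.61 0.64 0.28] pos [465.04 -56.64 117.41]
time_s: 33.9
ee_pos: [488.2, 86.9, 188.3]
ee_rot: [-180.0, -0.1, 16.2]
force: [0.4, -0.6, -3.3]
gripper_width: 23.8
top [38.28, 37.96, 37.73, 38.06, 37.95]
scene [36.56, 36.34, 36.99, 36.48, 36.74]
t 34.5 pos [487.5  84.3 187.6] rot [-180.      0.     15.95] F [-0.48  0.56 -2.37] w 23.9
tool shift m [ 0.0671 -0.1503 -0.0073] roll -0.05
```

View pics/s3.png

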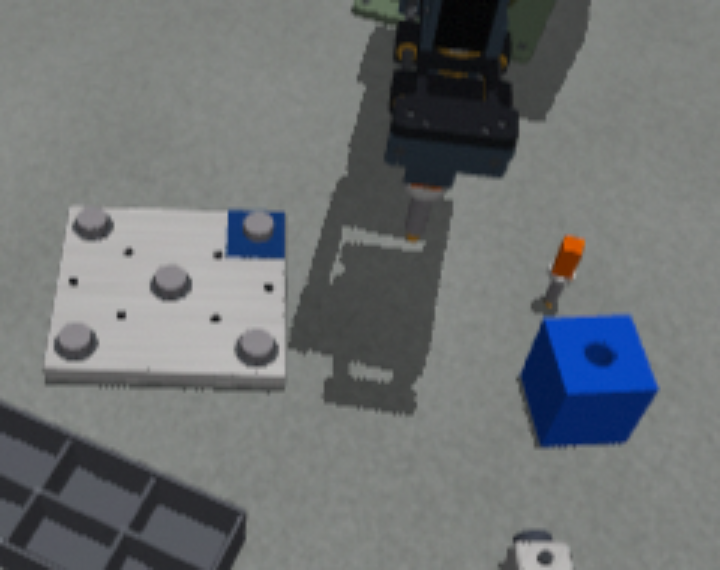

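All five buttons read level in both depth cameras (top view 37.7–38.3, spot1 38.28). The picture shows the probe at (428,187)–(412,238). I'll measure its tilt in the grip before inserting it.

```bash
cat > tilt.py <<'E'
from h import *
im,d,K,T,p=grab("scene"); d=np.median([d]+[grab("scene")[1] for _ in range(4)],0); W=world(d,K,T).reshape(-1,3); t=T_tool()
v=t[:2,3]-T[:2,3]; v/=np.linalg.norm(v); n=np.array([-v[1],v[0]])
q=(W[:,:2]-t[:2,3]); lat=q@n; m=(abs(lat)<25)&(abs(q@v)<40)&(W[:,2]>t[2,3]-95)&(W[:,2]<t[2,3]+10)
print("tool",t[:3,3].round(1),"n",n.round(3))
for a in range(-90,10,8):
    k=m&(W[:,2]-t[2,3]>=a)&(W[:,2]-t[2,3]<a+8)
    if k.sum()>3: print(a+4,k.sum(),"lat min/max/mean",lat[k].min().round(1),lat[k].max().round(1),lat[k].mean().round(1),"depthdir",np.median((q@v)[k]).round(1))
E
python3 tilt.py
```

```text
tool [487.6  84.7 187.6] n [ 0.154 -0.988]
-78 6 lat min/max/mean -3.9 3.5 0.3 depthdir -4.3
-70 6 lat min/max/mean -5.0 4.0 -0.4 depthdir -5.8
-62 17 lat min/max/mean -6.7 7.9 0.4 depthdir -6.9
-54 16 lat min/max/mean -7.4 7.1 0.1 depthdir -7.1
-46 13 lat min/max/mean -6.3 7.6 0.7 depthdir -7.1
-38 20 lat min/max/mean -7.4 7.4 -0.0 depthdir -7.3
-30 10 lat min/max/mean -6.3 7.9 0.7 depthdir -8.1
-14 46 lat min/max/mean -14.9 14.0 -0.7 depthdir -14.4
-6 9 lat min/max/mean -12.1 9.6 -1.5 depthdir -11.7
2 20 lat min/max/mean -18.3 14.6 -2.4 depthdir -20.6
10 23 lat min/max/mean -19.1 15.0 -1.2 depthdir -21.8
```

No tilt (axis within 1 mm all along). To the stand.

```bash
python3 -m pendant '[{"xyz":[0.011,-0.025,-0.007],"roll":0,"jaw":1},{"xyz":[0.029,-0.065,-0.008],"roll":0,"jaw":1},{"xyz":[0.047,-0.105,-0.008],"roll":0,"jaw":1},{"xyz":[0.06,-0.134,-0.008],"roll":0,"jaw":1},{"xyz":[0.067,-0.15,-0.008],"roll":0,"jaw":1},{"xyz":[0.067,-0.15,-0.008],"roll":0,"jaw":1},{"xyz":[0.067,-0.15,-0.008],"roll":0,"jaw":1},{"xyz":[0.067,-0.15,-0.008],"roll":0,"jaw":1}]'
python3 -c "
from h import *
delta([510.7,247.3,98],16)"
```

```text
time_s: 35.75
ee_pos: [510.6, 246.2, 195.8]
ee_rot: [180.0, 0.0, 15.9]
force: [-0.7, 0.4, -2.0]
gripper_width: 23.7
t 35.75 pos [510.6 246.2 195.8] rot [1.7998e+02 1.0000e-02 1.5910e+01] F [-0.66  0.4  -1.98] w 23.7
tool shift m [ 0.0004 -0.0011  0.0978] roll -0.09
```

```bash
python3 -m pendant '[{"xyz":[0,-0.0005,0],"roll":0,"jaw":1},{"xyz":[0,-0.0005,0.005],"roll":0,"jaw":1},{"xyz":[0,-0.0005,0.012],"roll":0,"jaw":1},{"xyz":[0,-0.0005,0.02],"roll":0,"jaw":1},{"xyz":[0,-0.0005,0.028],"roll":0,"jaw":1},{"xyz":[0,-0.0005,0.036],"roll":0,"jaw":1},{"xyz":[0,-0.0005,0.044],"roll":0,"jaw":1},{"xyz":[0,-0.0005,0.05],"roll":0,"jaw":1}]'; python3 -c "
from h import *
delta([510.7,247.3,98],16)"
```

```text
time_s: 36.75
ee_pos: [510.4, 247.8, 145.0]
ee_rot: [-180.0, 0.0, 16.0]
force: [-1.4, 1.2, -1.6]
gripper_width: 23.9
t 36.75 pos [510.4 247.8 145. ] rot [-1.800e+02  2.000e-02  1.599e+01] F [-1.41  1.18 -1.64] w 23.9
tool shift m [0.0001 0.0006 0.047 ] roll -0.01
```

Tip is ~17 mm inside the hole with no real contact. Continue to the collar.

```bash
python3 -m pendant '[{"xyz":[0,0.0005,0.008],"roll":0,"jaw":1},{"xyz":[0,0.0005,0.016],"roll":0,"jaw":1},{"xyz":[0,0.0005,0.024],"roll":0,"jaw":1},{"xyz":[0,0.0005,0.032],"roll":0,"jaw":1},{"xyz":[0,0.0005,0.038],"roll":0,"jaw":1},{"xyz":[0,0.0005,0.043],"roll":0,"jaw":1},{"xyz":[0,0.0005,0.045],"roll":0,"jaw":1},{"xyz":[0,0.0005,0.045],"roll":0,"jaw":1}]'; python3 avg.py
```

```text
time_s: 37.75
ee_pos: [510.7, 247.4, 100.7]
ee_rot: [-180.0, -0.0, 16.0]
force: [-0.1, 0.3, -2.0]
gripper_width: 23.9
t 38.15 F [-0.09  0.02 -2.24] sd [0.5  0.61 0.58] pos [510.81 247.4  100.87]
```

```bash
python3 -m pendant '[{"xyz":[0,0,0.0006],"roll":0,"jaw":1},{"xyz":[0,0,0.0012],"roll":0,"jaw":1},{"xyz":[0,0,0.0018],"roll":0,"jaw":1},{"xyz":[0,0,0.0022],"roll":0,"jaw":1},{"xyz":[0,0,0.0026],"roll":0,"jaw":1},{"xyz":[0,0,0.0026],"roll":0,"jaw":1},{"xyz":[0,0,0.0026],"roll":0,"jaw":1},{"xyz":[0,0,0.0026],"roll":0,"jaw":1}]'; python3 avg.py
```

```text
time_s: 39.15
ee_pos: [510.7, 247.3, 98.1]
ee_rot: [-180.0, -0.0, 16.0]
force: [-0.3, 0.5, -1.7]
gripper_width: 23.6
t 39.55 F [ 0.04  0.01 -2.28] sd [0.39 0.48 0.41] pos [510.68 247.35  98.07]
```

Collar is within ~1 mm of the top; open, then withdraw.

```bash
python3 -m pendant '[{"xyz":[0,0,0.0005],"roll":0,"jaw":1},{"xyz":[0,0,0.0005],"roll":0,"jaw":0.6},{"xyz":[0,0,0.0005],"roll":0,"jaw":0.4},{"xyz":[0,0,0.0005],"roll":0,"jaw":0.2},{"xyz":[0,0,0.0005],"roll":0,"jaw":0},{"xyz":[0,0,0.0005],"roll":0,"jaw":0},{"xyz":[0,0,0.0005],"roll":0,"jaw":0},{"xyz":[0,0,0.0005],"roll":0,"jaw":0}]'
python3 -m pendant '[{"xyz":[0,0,-0.02],"roll":0,"jaw":0},{"xyz":[0,0,-0.04],"roll":0,"jaw":0},{"xyz":[0,0,-0.07],"roll":0,"jaw":0},{"xyz":[0,0,-0.1],"roll":0,"jaw":0},{"xyz":[0,0,-0.13],"roll":0,"jaw":0},{"xyz":[0,0,-0.13],"roll":0,"jaw":0},{"xyz":[0,0,-0.13],"roll":0,"jaw":0},{"xyz":[0,0,-0.13],"roll":0,"jaw":0}]'
python3 - <<'E'
from h import *
im,d,K,T,p=grab("wrist"); W=world(d,K,T); hsv=cv2.cvtColor(im,cv2.COLOR_BGR2HSV)
t=(cv2.inRange(hsv,(3,130,60),(20,255,255))>0)&(np.hypot(W[...,0]-511,W[...,1]-247)<40)
h=W[t][:,2]; top=W[t&(W[...,2]>130)]; print("handle z",np.percentile(h,[50,95]).round(1),"top",cv2.minAreaRect(top[:,:2].astype(np.float32)))
im,d,K,T,p=grab("scene"); cv2.imwrite("pics/s4.png",cv2.resize(im[80:380,100:420],(640,600)))
W=world(d,K,T); hsv=cv2.cvtColor(im,cv2.COLOR_BGR2HSV)
delta([510.7,247.3,98],16)
E
```

```text
time_s: 40.55
ee_pos: [510.6, 247.3, 97.5]
ee_rot: [-180.0, 0.0, 16.0]
force: [0.0, 0.2, 0.4]
gripper_width: 89.9
time_s: 41.55
ee_pos: [509.9, 247.0, 226.0]
ee_rot: [180.0, 0.2, 16.0]
force: [0.4, 0.3, -0.1]
gripper_width: 91.1
handle z [331.6 335. ] top ((519.6799926757812, 256.03155517578125), (43.944339752197266, 36.588924407958984), 15.512571334838867)
t 41.65 pos [510.2 247.1 226.4] rot [1.7999e+02 1.2000e-01 1.5980e+01] F [ 0.06  1.09 -0.12] w 91.3
tool shift m [ 8.000e-04 -1.000e-04  1.284e-01] roll -0.02
```

View pics/s4.png

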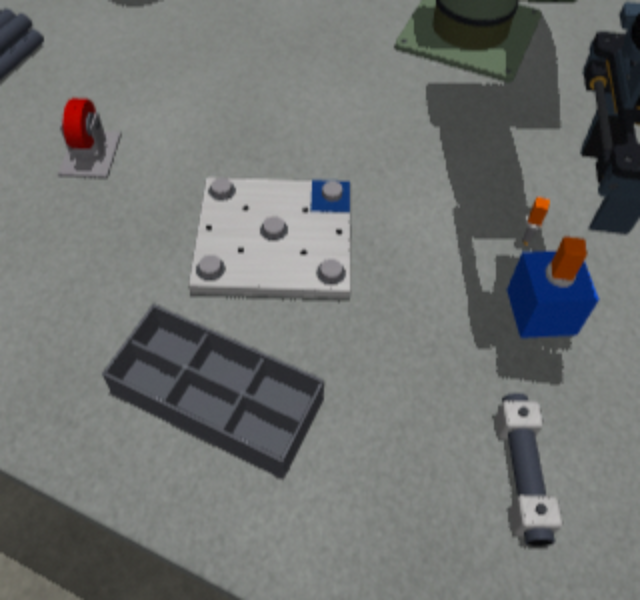

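The probe stands upright in the stand, handle at (569,258), released; tray, caster and tube look unmoved. The wrist mask picked up gripper parts, so I redo it with a height limit and then hand in.

Run:
```python
from h import *
im,d,K,T,p=grab("wrist"); W=world(d,K,T); hsv=cv2.cvtColor(im,cv2.COLOR_BGR2HSV)
t=(cv2.inRange(hsv,(3,130,60),(20,255,255))>0)&(np.hypot(W[...,0]-511,W[...,1]-247)<40)&(W[...,2]>128)&(W[...,2]<160)
top=W[t]; z=np.median(top[:,2]); r=cv2.minAreaRect(top[:,:2].astype(np.float32)); print(z,r)
if abs(z-137.5)<3 and np.hypot(r[0][0]-511.2,r[0][1]-247.2)<4: print(env.job_done(), "handed in")
```

```text
137.3203391404429 ((511.5528259277344, 246.96604919433594), (22.853458404541016, 23.994226455688477), 15.833218574523926)
the job is handed in; nothing more can be done
None handed in
```

The job is finished and handed in at about 42 s, with the high button pushed level and the probe back in its stand.

- **Touches:** I felt the five buttons in the order asked, with average readings of about 2.5 to 3.6 N. The blue-corner button (spot1) touched at about 40.2 mm and the other four at about 37.4 mm, so spot1 was the high one.
- **Push:** Spot1 slid down at about 10–11 N and stopped hard at about 14.6 N. I read force between moves, not during them, so these are not guaranteed peaks.
- **Level check:** Both fixed cameras then showed all five buttons within about 0.7 mm of each other (spot1 38.3 mm against 37.7–38.1 mm from above).
- **Probe:** It stands in the stand, released, with its handle top at 137.3 mm (138 expected) and within 1 mm of where it started. The gripper is open and clear of it. The tray, caster and tube look unmoved in the last picture; I did not measure them.

**Checks that disagreed:**
- The tool height at the stop put spot1's top about 0.9 mm lower than the light touches did. The likely cause is a slight slip in the grip or my estimate of the spring's travel.
- My first wrist check of the probe at the end picked up parts of the gripper, so I repeated it with a height limit before handing in.

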